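Clamp the jar and unscrew its tight lid

TASK

Turn the crank of the jar clamp one full turn clockwise so that the jaw grips the glass jar, then unscrew the jar's tight lid anticlockwise until its threads let go (under a quarter turn) and turn it no further. Lift it straight up and finish still holding it in the gripper, level and still, a few centimetres (2 to 5) above the mouth of the jar, with the jar left standing unturned in its clamp and everything else undisturbed.

Things in the scene. Friction and masses are not known exactly. Their poses are not given: they have to be found in the camera images.
- clamp: Fixed jar clamp (jar vice) on the worktop: aluminium base plate 110 x 265 x 10 mm. Origin at worktop level straight under the middle of the jar seat. At +y is the fixed V jaw, at -y the sliding jaw (both 58 mm high) and, 145 mm from the origin along -y, a dark gearbox (74 x 74 mm, 60 mm high) with the crank wheel on top.
- crank_axis (a point): Point on the upright axis of the crank wheel, 97 mm above the worktop (mid height of the crank's knob). The wheel lies flat, 104 mm across, its top 72 mm above the worktop.
- crank_knob (a point): Middle of the crank's upright black knob: 22 mm across, it stands from 74 mm to 121 mm above the worktop (this point is 98 mm up), 40 mm off the wheel's axis; it spins freely on its pin, so it can be led round in a circle without turning the hand. About 4 to 7 N at the knob turns the crank; it stays where it is left.
- crank (a joint): Angle of the crank wheel in rad, growing clockwise seen from above. 0 to 0.25 at the start (jaw open, 9 mm short of the jar); one full turn clockwise (6.28 more) moves the jaw 12 mm and clamps the jar; a stop ends the travel at 6.85.
- jar: Glass jar standing loose in the clamp, on the 10 mm base: 58 mm across, 94 mm tall, straight sides, above them a 44 mm wide neck with three short thread ramps. Origin at the centre of its underside. z up. Unless it is clamped it turns along with the lid.
- jar_side (a point): Point on the jar's glass wall, 29 mm from its axis along its own x, 35 mm above its underside: it shows whether the jar turns.
- lid: Round ribbed steel screw lid of the jar: 62 mm across, 22 mm tall, 60 g. Origin at the centre of its lower edge, 80 mm above the jar's underside while shut (its top is then 112 mm above the worktop); z up, its x axis is parallel to the jar's while shut. The jar below is narrower than the lid, so fingers may reach lower.
- lid_top (a point): Centre of the lid's top. The lid is tight (about 0.2 to 0.4 Nm to start; the clamp holds the jar against about 0.5 Nm). Turned anticlockwise seen from above it rises 3 mm; after about 70 degrees (1.22 rad) its threads are free and it lifts straight off; at about 95 degrees it would come up against the next thread.
- spice_jar_1: Bystander: small glass spice jar with a dark lid, 41 mm across, 105 mm tall; origin at the centre of its underside.
- spice_jar_2: Bystander: small glass spice jar with a dark lid, 41 mm across, 105 mm tall; origin at the centre of its underside.
- tin_1: Bystander: short food tin, 75 mm across, 58 mm tall; origin at the centre of its underside.
- apple_1: Bystander: apple, 74 mm; origin at the centre of its underside.
- orange_1: Bystander: orange, 75 mm; origin at the centre of its underside.
- mill_1: Bystander: squat glass shaker with a grey top, 44 mm across, 90 mm tall; origin at the centre of its underside.
- croissant_1: Bystander: croissant, 61 x 126 x 47 mm; origin at the centre of its underside.
Mind the look-alikes: they are no part of the job. Several things have the shape of the lid; the one meant has the colours described above.

How it is judged:
By the outcome, as a careful person would: the job done as asked, in the order asked, and still so for the second after the job is handed in, while the arm keeps its last pose, push and grip.
It also fails if it takes over 61 s, if anything falls off the work surface, if the arm or the gripper's body presses on something with over 40 N, if the wrist force passes 120 N, or if a joint passes its speed limit or range.

ROBOT

A 6-joint arm with a two-finger parallel gripper is mounted at the origin on a cart in front of the work surface, level with it; the furniture and walls round the work are solid. World frame = base frame: x ahead of the robot, y to its left, z up, the work surface at z = 0. Lengths are in mm, angles in rad, forces in N, time in s.
With the tool pointing down it reaches from about 400 to 925 mm from the base axis. Payload 12.5 kg.
Tool frame: the origin (TCP) lies on the front face of the gripper's body, between the roots of the fingers; the fingertips stand 78 mm ahead of it and the grasp point (between the pads) lies 59 mm ahead of it (env.nose_length is the distance from the TCP to the fingertips, in mm); z points along the fingers, y is the line along which they close (so a half turn about z gives the same grasp; the last joint's range is limited). The gripper opens to 95 mm and grips with 3 to 60 N. Pads are 20 mm wide; open, the fingers measure 119 mm over their backs; the gripper's body (75 mm by 180 mm) begins 59 mm behind the grasp point.
Start: joints at [-1.445, 0.491, 1.559, -0, 1.092, -0.106], TCP at [143.602, -608.29, 292.261] pointing down, gripper open.
Joint ranges: [-3.1, 3.1], [-0.84, 2.19], [0.05, 2.79], [-1.13, 4.28], [0.06, 2.93], [-2.69, 2.69]. Speed limits (rad/s): [2.22, 2.22, 2.79, 3.14, 3.14, 3.14].

INTERFACE

Orientations are given as [roll, pitch, yaw] about the fixed x, y, z axes, in that order (R = Rz(yaw) Ry(pitch) Rx(roll)).
In Python, from cell import env gives the robot as it stands.
- The arm moves only by the tool jog_arm, never from a script. Its argument "motion" is a list of rows, each a list of 7 numbers: the turn, a rotation vector about the tool's x, y, z in degrees, then the shift along the tool's x, y, z in mm, then the finger opening in mm, from 0 to 95.1. In form: [[wx, wy, wz, x, y, z, hand], ...]. A call has 1 to 10 rows; each row shifts and turns the commanded pose from where the row before left it, along the tool's axes as they then stand; what a row does not reach is not made up. A row lasts 1/8 s, in which the tool goes at most 62.5 mm and 10.7 degrees, less where a joint would pass 70% of its speed; a pose out of reach is approached as far as the arm can. A call is refused whole if a number of a shift passes 62.5 or a number of a turn 10.7, either way. A call with a gripper value outside its range is refused whole. The fingers move at their own pace and stop on an object; the grip force is fixed at half the most. Time passes only in rows, so rows that do not move let the fingers close. It gives the time, the measured TCP pose, the force, the opening and the grip force at its end, in the units of the state.
- env.state(): the state, without advancing time (a new reading comes with each control period).
- env.read_camera(name): name is "scene" or "top" or "wrist"; returns a dict with "color" (420x560x3 uint8, red, green, blue), "z_map" (420x560 float32, mm along the optical axis (not along the pixel's ray), 0 where there is no reading), "camera_matrix" (3x3 intrinsics, pixels), "world_to_cam" (4x4, takes a point from world to camera coordinates). Camera axes: x right, y up, looking along -z (the intrinsics and any distortion apply to the point x, -y, -z); pixel columns grow to the right and rows downward; lengths in mm; the calibration is good to about 2 mm. A picture is of the moment at which its call begins.
- env.job_done(): hands the job in; it is judged then, once.
Trained networks look in the newest picture that a camera, given by its name, has taken for a name from the list of things; names that differ only in an ending like _2 or _b are one class to them, and where a whole thing is asked for, a point or a joint stands for the part that bears it (a point fixed in the world has none). Each returns a list of dicts, best first, with "score" (0 to 1); they miss things now and then, are a little off and sometimes report something else, mostly with a low value. They report only what shows in the picture. A call takes as long as a camera call. They do not tell look-alikes from the thing itself.
- env.recognise(camera, thing): "location" ([column, row] in pixels, amid what is visible of it).
The state is a dict: "t": time; "joints": joint angles; "qvel": joint speeds; "tau": joint torques, N m; "eef_pos": TCP position; "tcp_rot": TCP orientation; "ft_force": force on the tool from outside, world axes, zero at the start; "moment": the same for the moment, N m; "opening": opening from 0.0 (shut) to 1.0 (fully open); "grip_force": force on a finger pad.
Only numpy, scipy, OpenCV 4.12 (cv2) and the standard library are available. Lean on these libraries where they do the work, as an engineer would, in place of code of your own. Each camera call takes 0.05 s, during which the arm holds its last target. There are 200 camera calls.

## Working session

There is one attempt and no reset: what is moved stays moved. The work goes in short steps, Python scripts to look and compute and a tool call to move; the robot and the scene stay as the last step left them, time stands still between calls to the robot, and variables do not carry over. Pictures are saved under pics/ and viewed, at most 10 in all, crops included, and the job is handed in when it is done.

Besides the shell and the picture viewer there is one more tool, called after "Call:" by a JSON object that holds its "method" and its "body", one argument or row to a line. jog_arm: Moves the arm, as the interface text tells. Its arguments: {"type":"object","properties":{"motion":{"type":"array"}},"required":["motion"]}

```bash
mkdir -p pics; cat > h.py <<'E'
import numpy as np, cv2
from cell import env
def cam(n):
    return env.read_camera(n)
def p3(c,u,v,z=None):
    # z: intersect with world plane z, else use depth
    K=c["camera_matrix"]; T=np.linalg.inv(c["world_to_cam"])
    d=np.array([(u-K[0,2])/K[0,0],-(v-K[1,2])/K[1,1],-1.])
    o=T[:3,3]; r=T[:3,:3]@d
    if z is None:
        s=c["z_map"][int(round(v)),int(round(u))]
    else: s=(z-o[2])/r[2]
    return o+s*r
def save(c,n): cv2.imwrite("pics/"+n,c["color"][:,:,::-1])
E
python3 - <<'E'
from h import *
np.set_printoptions(precision=1,suppress=True)
a=cam("scene");b=cam("top")
cv2.imwrite("pics/a.png",cv2.resize(np.vstack([a["color"],b["color"]]),None,fx=.7,fy=.7)[:,:,::-1])
for n,c in(("top",b),("scene",a)):
  for t in["clamp","crank_axis","crank_knob","jar","lid","lid_top","jar_side"]:
    for r in env.recognise(n,t)[:3]:
        u,v=r["location"]; print(n,t,round(r["score"],2),np.array([u,v]),p3(c,u,v))
print(env.state())
E
```

```text
top clamp 0.6 [359.2 221.6] [547.8 115.9  10.8]
top clamp 0.19 [327.2 223.2] [531.9 202.1 110.6]
top crank_axis 0.79 [358.7 217.8] [552.6 123.2  42.5]
top crank_knob 0.53 [414.  201.6] [577.3  24.5 120.8]
top jar 0.68 [358.1 220.8] [550.  117.8   7.7]
top jar 0.47 [310.6 232.2] [517.9 232.   55.8]
top lid 0.91 [199.3 217.7] [552.  484.8  19.2]
top lid 0.72 [384.3 287.9] [397.9  64.7  21.4]
top lid 0.68 [340.3 286.2] [400.5 162.7  19.9]
top lid_top 0.86 [327.5 222.9] [532.5 201.5 110.7]
top lid_top 0.86 [199.9 220.2] [546.1 483.   20.2]
top lid_top 0.72 [358.4 216.7] [555.2 123.6  41.5]
scene clamp 0.78 [332.1 217.7] [527.2 152.1  40.6]
scene clamp 0.65 [284.  260.8] [460.  355.   63.1]
scene crank_axis 0.72 [335.6 217.1] [519.5 148.   45.7]
scene crank_knob 0.68 [358.6 170.8] [571.   29.9 107.8]
scene crank_knob 0.59 [295.1 186.1] [673.8 154.1  50.7]
scene jar 0.69 [313.7 219.5] [518.2 222.2  75.8]
scene jar 0.18 [355.2 169.8] [579.2  34.2 108.1]
scene lid 0.92 [315.2 204.2] [528.9 211.3 110.2]
scene lid 0.84 [363.4 255.7] [395.4 169.4  23.1]
scene lid 0.66 [392.2 239.5] [395.7  71.9  21.6]
scene lid_top 0.97 [314.9 203.7] [529.9 211.4 111.1]
scene lid_top 0.94 [361.1 259.1] [391.8 180.   21. ]
scene lid_top 0.9 [206.8 273.6] [563.1 493.2  20.5]
scene jar_side 0.83 [312.2 222.1] [519.1 225.5  68.7]
{'t': 0.8, 'joints': array([-1.4,  0.5,  1.6, -0. ,  1.1, -0.1]), 'qvel': array([ 0., -0.,  0.,  0.,  0.,  0.]), 'tau': array([  0. , -61.2, -25.8,   0.1,   0. ,   0. ]), 'eef_pos': array([ 143.6, -608.3,  292.3]), 'tcp_rot': array([3.1, 0. , 0.2]), 'ft_force': array([ 0.1, -0.9, -0.4]), 'moment': array([0., 0., 0.]), 'grip_force': 0.0, 'opening': 0.9987894861315931}
```

View pics/a.png

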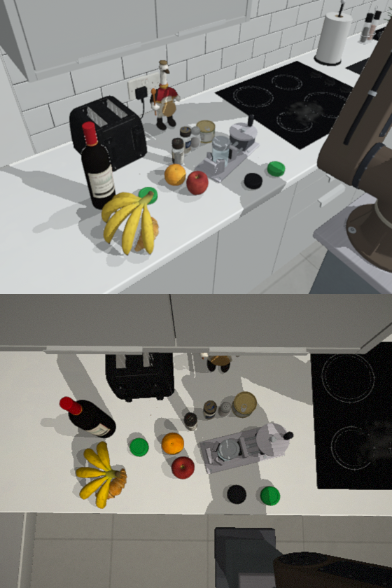

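```bash
cat >> h.py <<'E'
def cloud(c):
    v,u=np.mgrid[0:420,0:560]; K=c["camera_matrix"]; T=np.linalg.inv(c["world_to_cam"]); z=c["z_map"]
    P=np.stack([(u-K[0,2])/K[0,0]*z,-(v-K[1,2])/K[1,1]*z,-z],-1)
    P=P@T[:3,:3].T+T[:3,3]; P[z==0]=np.nan; return P
def blob(P,x,y,r,z0,z1):
    m=(np.hypot(P[...,0]-x,P[...,1]-y)<r)&(P[...,2]>z0)&(P[...,2]<z1)
    q=P[m]; (cx,cy),rad=cv2.minEnclosingCircle(q[:,:2].astype(np.float32))
    return len(q),q.mean(0),np.median(q,0),(cx,cy,rad)
E
python3 - <<'E'
from h import *
np.set_printoptions(precision=1,suppress=True)
a=cam("scene");b=cam("top")
for c in(b,a):
  P=cloud(c)
  print("lid",blob(P,530,204,45,104,118))
  print("wheel",blob(P,560,65,65,66,78))
  print("knob",blob(P,575,27,30,112,126))
t=cv2.resize(b["color"][170:310,260:450],None,fx=4,fy=4,interpolation=2)
cv2.imwrite("pics/b.png",t[:,:,::-1])
E
```

```text
lid (685, array([536.1, 203. , 111.4]), array([536.3, 202.7, 111.5]), (536.5077514648438, 202.54376220703125, 30.964323043823242))
wheel (1680, array([571.7,  64.7,  71.4]), array([570.3,  64.5,  71.3]), (572.3284912109375, 62.30861282348633, 52.09621047973633))
knob (83, array([578.6,  24.7, 118.2]), array([578.6,  24.7, 118.8]), (578.5393676757812, 23.994844436645508, 10.674300193786621))
lid (373, array([532.5, 206.6, 110.9]), array([532.4, 206.8, 111.3]), (535.3193969726562, 204.0829315185547, 31.480066299438477))
wheel (781, array([568.7,  66.2,  71. ]), array([567.3,  67.3,  70.9]), (572.175048828125, 63.670379638671875, 54.716278076171875))
knob (42, array([576.1,  26.4, 116.5]), array([575.8,  27.3, 117. ]), (577.5022583007812, 24.126018524169922, 11.139156341552734))
```

View pics/b.png

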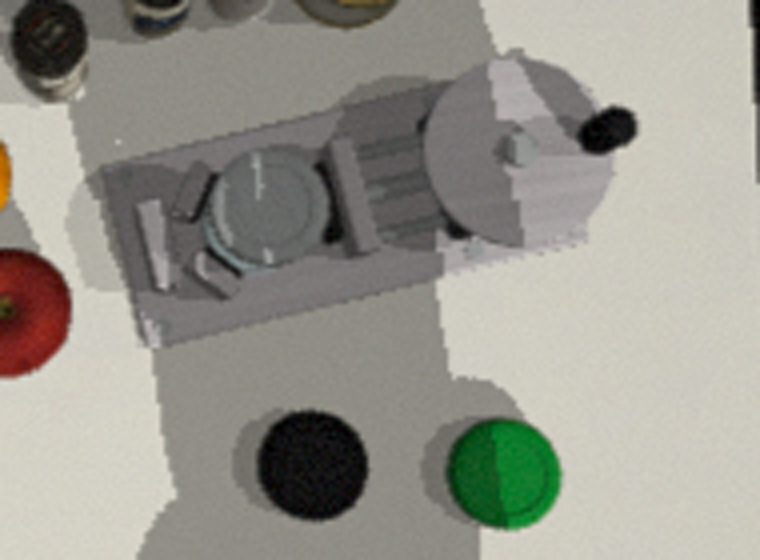

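```bash
python3 - <<'E'
from h import *
s=env.state(); print(s["tcp_rot"],s["eef_pos"],s["t"],np.degrees(s["tcp_rot"]))
E
```

```text
[3.14151962e+00 6.65690648e-06 2.31738869e-01] [ 143.5833813  -608.2921078   292.25760086] 0.9 [1.79995816e+02 3.81412646e-04 1.32776592e+01]
```

Call:
{"method": "jog_arm", "body": {
  "motion": [
    [0,0,6.64,0,0,0,60],
    [0,0,6.64,0,0,0,60],
    [0,0,0,31,-45,0,60],
    [0,0,0,31,-45,0,60],
    [0,0,0,31,-45,0,60],
    [0,0,0,31,-45,0,60],
    [0,0,0,31,-45,0,60],
    [0,0,0,31,-45,0,60],
    [0,0,0,31,-45,0,60],
    [0,0,0,31,-45,0,60]
  ]
}}

```text
t: 2.15
eef_pos: [392.4, -246.8, 292.5]
tcp_rot: [3.141, -0.001, -0.0]
ft_force: [1.1, -0.4, 0.1]
opening: 0.631
grip_force: 0.0
```

Call:
{"method": "jog_arm", "body": {
  "motion": [
    [0,0,0,31,-45,0,60],
    [0,0,0,31,-45,0,60],
    [0,0,0,31,-45,0,60],
    [0,0,0,31,-45,0,60],
    [0,0,0,31,-45,0,60],
    [0,0,0,0,0,0,60],
    [0,0,0,0,0,0,60]
  ]
}}

```text
t: 3.02
eef_pos: [546.3, -23.3, 292.1]
tcp_rot: [3.141, 0.001, 0.001]
ft_force: [-0.4, -0.4, -0.3]
opening: 0.633
grip_force: 0.0
```

```bash
python3 - <<'E'
from h import *
np.set_printoptions(precision=1,suppress=True)
a=cam("wrist"); P=cloud(a); save(a,"w1.png")
for n,x in(("lid",(536,203,45,104,118)),("wheel",(572,63,65,66,78)),("knob",(578,24,20,112,126))):
  try: print(n,blob(P,*x))
  except Exception as e: print(n,e)
E
```

```text
lid (2608, array([538.7, 188.6, 111.5]), array([538.5, 188.8, 112.1]), (538.7962036132812, 200.62588500976562, 30.77564239501953))
wheel (9301, array([576.3,  64.7,  71.9]), array([577.5,  65. ,  71.9]), (573.9567260742188, 62.53440475463867, 52.248619079589844))
knob (579, array([582. ,  21.9, 118.7]), array([582. ,  21.9, 119.5]), (581.1407470703125, 22.64543342590332, 10.800614356994629))
```

View pics/w1.png

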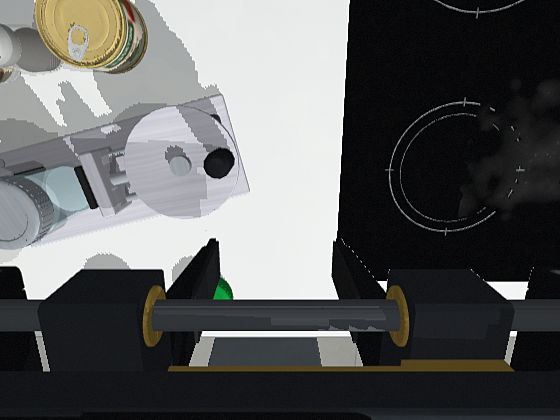

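Call:
{"method": "jog_arm", "body": {
  "motion": [
    [0,0,0,17,-23,0,60],
    [0,0,0,17,-23,0,60],
    [0,0,0,0,0,30,60],
    [0,0,0,0,0,30,60],
    [0,0,0,0,0,30,60],
    [0,0,0,0,0,20,60],
    [0,0,0,0,0,15,60],
    [0,0,0,0,0,8,60],
    [0,0,0,0,0,0,15],
    [0,0,0,0,0,0,15]
  ]
}}

```text
t: 4.32
eef_pos: [580.8, 22.6, 159.9]
tcp_rot: [3.141, -0.001, -0.0]
ft_force: [-0.7, 0.0, -0.0]
opening: 0.476
grip_force: 0.0
```

Call:
{"method": "jog_arm", "body": {
  "motion": [
    [0,0,0,0,0,0,15],
    [0,0,0,0,0,0,15],
    [0,0,0,0,0,0,15]
  ]
}}

```text
t: 4.7
eef_pos: [580.7, 22.9, 159.5]
tcp_rot: [-3.141, -0.0, -0.0]
ft_force: [-0.2, 1.4, 1.9]
opening: 0.224
grip_force: 30.0
```

Call:
{"method": "jog_arm", "body": {
  "motion": [
    [0,0,0,-6.98,0.61,0,15],
    [0,0,0,-6.98,-0.61,0,15],
    [0,0,0,-6.77,-1.81,0,15],
    [0,0,0,-6.35,-2.96,0,15],
    [0,0,0,-5.74,-4.02,0,15],
    [0,0,0,-4.95,-4.95,0,15],
    [0,0,0,-4.02,-5.74,0,15],
    [0,0,0,-2.96,-6.35,0,15],
    [0,0,0,-1.81,-6.77,0,15]
  ]
}}

```text
t: 5.82
eef_pos: [534.4, 54.9, 159.5]
tcp_rot: [3.141, -0.002, 0.0]
ft_force: [3.4, -4.0, 0.4]
opening: 0.223
grip_force: 30.0
```

Call:
{"method": "jog_arm", "body": {
  "motion": [
    [0,0,0,-0.61,-6.98,0,15],
    [0,0,0,0.61,-6.98,0,15],
    [0,0,0,1.81,-6.77,0,15],
    [0,0,0,2.96,-6.35,0,15],
    [0,0,0,4.02,-5.74,0,15],
    [0,0,0,4.95,-4.95,0,15],
    [0,0,0,5.74,-4.02,0,15],
    [0,0,0,6.35,-2.96,0,15],
    [0,0,0,6.77,-1.81,0,15]
  ]
}}

```text
t: 6.95
eef_pos: [565.9, 101.7, 159.4]
tcp_rot: [3.141, 0.002, 0.0]
ft_force: [-4.3, -2.3, 6.2]
opening: 0.224
grip_force: 30.0
```

Call:
{"method": "jog_arm", "body": {
  "motion": [
    [0,0,0,6.98,-0.61,0,15],
    [0,0,0,6.98,0.61,0,15],
    [0,0,0,6.77,1.81,0,15],
    [0,0,0,6.35,2.96,0,15],
    [0,0,0,5.74,4.02,0,15],
    [0,0,0,4.95,4.95,0,15],
    [0,0,0,4.02,5.74,0,15],
    [0,0,0,2.96,6.35,0,15],
    [0,0,0,1.81,6.77,0,15]
  ]
}}

```text
t: 8.07
eef_pos: [613.2, 69.6, 159.5]
tcp_rot: [-3.141, -0.001, 0.0]
ft_force: [-0.2, 5.8, 2.7]
opening: 0.22
grip_force: 30.0
```

Call:
{"method": "jog_arm", "body": {
  "motion": [
    [0,0,0,0.61,6.98,0,15],
    [0,0,0,-0.61,6.98,0,15],
    [0,0,0,-1.81,6.77,0,15],
    [0,0,0,-2.96,6.35,0,15],
    [0,0,0,-4.02,5.74,0,15],
    [0,0,0,-4.95,4.95,0,15],
    [0,0,0,-5.74,4.02,0,15]
  ]
}}

```text
t: 8.95
eef_pos: [594.0, 27.8, 159.5]
tcp_rot: [-3.141, -0.002, -0.0]
ft_force: [3.6, 6.4, 1.6]
opening: 0.224
grip_force: 30.0
```

Call:
{"method": "jog_arm", "body": {
  "motion": [
    [0,0,0,-6.35,2.96,0,15],
    [0,0,0,-6.77,1.81,0,15],
    [0,0,0,-1.5,0.3,0,15],
    [0,0,0,0,0,0,15],
    [0,0,0,0,0,0,15]
  ]
}}

```text
t: 9.57
eef_pos: [579.5, 22.7, 159.5]
tcp_rot: [-3.141, -0.002, -0.0]
ft_force: [4.0, 4.6, 0.5]
opening: 0.224
grip_force: 30.0
```

Call:
{"method": "jog_arm", "body": {
  "motion": [
    [0,0,0,0,0,0,50],
    [0,0,0,0,0,0,50],
    [0,0,0,0,0,0,50],
    [0,0,0,0,0,-30,50],
    [0,0,0,0,0,-50,50],
    [0,0,0,0,0,-50,90],
    [0,0,0,-30,-50,0,90],
    [0,0,0,-30,-50,0,90],
    [0,0,0,-22,-45,0,90],
    [0,0,0,0,0,0,90]
  ]
}}

```text
t: 10.82
eef_pos: [495.6, 169.6, 289.4]
tcp_rot: [-3.142, 0.0, 0.004]
ft_force: [0.3, -0.0, 0.8]
opening: 0.937
grip_force: 0.0
```

```bash
python3 - <<'E'
from h import *
np.set_printoptions(precision=1,suppress=True)
for n in("wrist","top"):
  a=cam(n); P=cloud(a); save(a,n+"2.png")
  for n,x in(("lid",(537,202,45,104,118)),("wheel",(573,63,65,66,78)),("knob",(579,23,20,112,126))):
    try: print(n,blob(P,*x))
    except Exception as e: print(n,"none")
print(env.state()["eef_pos"])
E
```

```text
lid (4805, array([539.1, 202.9, 112.1]), array([539.4, 202.9, 112.2]), (537.8314819335938, 203.3090362548828, 31.13471221923828))
wheel (11255, array([575.5,  64.8,  71.7]), array([575.5,  64.9,  71.7]), (573.62890625, 62.47610092163086, 52.28996276855469))
knob (730, array([579.4,  25.5, 118.3]), array([579.6,  26.1, 119. ]), (579.5556640625, 23.5196533203125, 10.780054092407227))
lid (24, array([563.7, 200.8, 111.7]), array([563.6, 200.4, 111.4]), (563.9205932617188, 201.1213836669922, 9.344063758850098))
wheel (0, array([nan, nan, nan]), array([nan, nan, nan]), (0.0, 0.0, 0.0))
knob (0, array([nan, nan, nan]), array([nan, nan, nan]), (0.0, 0.0, 0.0))
[497.1 167.5 289.3]h.py:22: RuntimeWarning: Mean of empty slice.
  return len(q),q.mean(0),np.median(q,0),(cx,cy,rad)
  ret = um.true_divide(
  return _methods._mean(a, axis=axis, dtype=dtype,
```

View pics/wrist2.png

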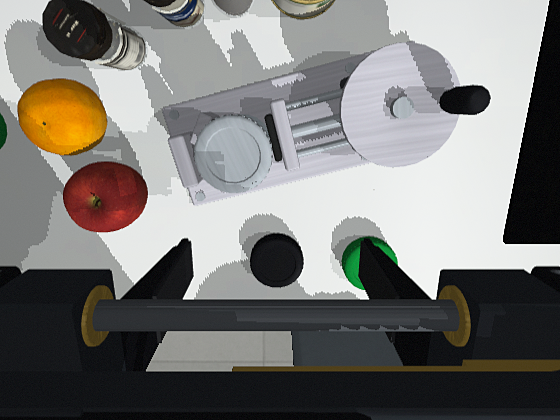

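Call:
{"method": "jog_arm", "body": {
  "motion": [
    [0,0,0,20,-18,0,92],
    [0,0,0,20,-17.5,0,92],
    [0,0,0,0,0,0,92],
    [0,0,0,0,0,30,92]
  ]
}}

```text
t: 11.42
eef_pos: [537.9, 201.9, 260.1]
tcp_rot: [-3.141, -0.003, -0.001]
ft_force: [1.0, -0.4, -0.6]
opening: 0.969
grip_force: 0.0
```

Call:
{"method": "jog_arm", "body": {
  "motion": [
    [0,0,0,-0.5,-0.8,30,92],
    [0,0,0,0,0,30,92],
    [0,0,0,0,0,20,92],
    [0,0,0,0,0,12,92],
    [0,0,0,0,0,7,92],
    [0,0,0,0,0,0,92],
    [0,0,0,0,0,0,58],
    [0,0,0,0,0,0,50],
    [0,0,0,0,0,0,50],
    [0,0,0,0,0,0,50]
  ]
}}

```text
t: 12.68
eef_pos: [536.6, 203.5, 160.4]
tcp_rot: [3.141, -0.0, 0.0]
ft_force: [-1.0, -2.1, 2.2]
opening: 0.652
grip_force: 30.0
```

Call:
{"method": "jog_arm", "body": {
  "motion": [
    [0,0,-2,0,0,-0.1,50],
    [0,0,-2,0,0,-0.1,50],
    [0,0,-2,0,0,-0.1,50],
    [0,0,-2,0,0,-0.1,50],
    [0,0,-2,0,0,-0.1,50],
    [0,0,0,0,0,0,50]
  ]
}}

```text
t: 13.42
eef_pos: [536.6, 203.8, 160.8]
tcp_rot: [3.141, -0.0, 0.176]
ft_force: [-1.5, 1.1, 3.7]
opening: 0.65
grip_force: 30.0
```

```bash
python3 - <<'E'
from h import *
s=env.state(); print(s["moment"],s["ft_force"],np.degrees(s["tcp_rot"]),s["eef_pos"])
a=cam("scene"); save(a,"s3.png"); cv2.imwrite("pics/s3c.png",cv2.resize(a["color"][150:270,250:410],None,fx=4,fy=4)[:,:,::-1])
E
```

```text
[0.15726535 0.15008206 0.11522602] [-1.54746737  1.06467623  3.74727501] [ 1.79994317e+02 -8.86723186e-03  1.00726066e+01] [536.57076734 203.82509793 160.76726609]
```

View pics/s3c.png

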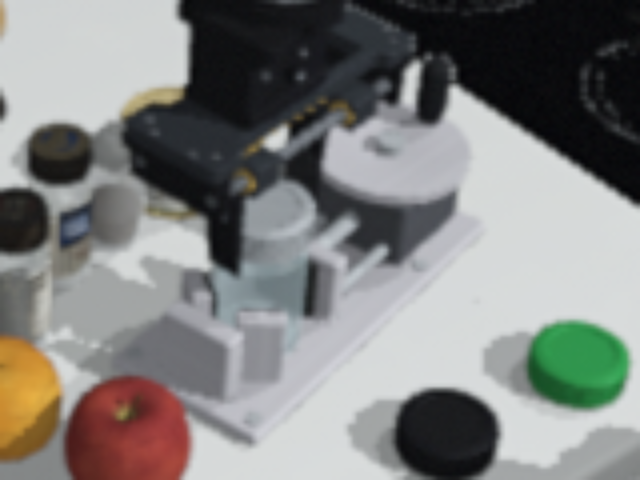

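Call:
{"method": "jog_arm", "body": {
  "motion": [
    [0,0,-4,0,0,-0.17,50],
    [0,0,-4,0,0,-0.17,50],
    [0,0,-4,0,0,-0.17,50],
    [0,0,-4,0,0,-0.17,50],
    [0,0,-4,0,0,-0.17,50],
    [0,0,-4,0,0,-0.17,50],
    [0,0,-4,0,0,-0.17,50],
    [0,0,-4,0,0,-0.17,50],
    [0,0,-4,0,0,-0.17,50],
    [0,0,-4,0,0,-0.17,50]
  ]
}}

```text
t: 14.72
eef_pos: [536.5, 203.7, 162.1]
tcp_rot: [-3.141, 0.001, 0.875]
ft_force: [-0.9, -0.2, -0.9]
opening: 0.65
grip_force: 30.0
```

```bash
python3 - <<'E'
from h import *
s=env.state(); print(s["moment"],s["ft_force"],np.degrees(s["tcp_rot"]),s["eef_pos"])
E
```

```text
[-0.05939183 -0.00573855  0.02649901] [-0.93770787 -0.21370308 -0.89586063] [-1.79993981e+02  2.89568708e-02  5.01428659e+01] [536.47784217 203.72464854 162.08125341]
```

Call:
{"method": "jog_arm", "body": {
  "motion": [
    [0,0,-4,0,0,-0.17,50],
    [0,0,-4,0,0,-0.17,50],
    [0,0,-4,0,0,-0.17,50],
    [0,0,-4,0,0,-0.17,50],
    [0,0,-4,0,0,-0.17,50],
    [0,0,-2,0,0,-0.1,50],
    [0,0,0,0,0,0,50],
    [0,0,0,0,0,0,50]
  ]
}}

```text
t: 15.72
eef_pos: [536.6, 203.7, 163.3]
tcp_rot: [-3.142, 0.0, 1.256]
ft_force: [-0.0, 0.2, -0.2]
opening: 0.651
grip_force: 30.0
```

```bash
python3 - <<'E'
from h import *
s=env.state(); print(s["moment"],s["ft_force"],np.degrees(s["tcp_rot"]),s["eef_pos"])
P=cloud(cam("scene")); print(blob(P,537,203,30,108,122))
E
```

```text
[-0.01962621 -0.10540545  0.01355938] [-0.03768069  0.20408554 -0.17004111] [-1.79997710e+02  8.31431505e-03  7.19454688e+01] [536.57327249 203.69174402 163.26648028]
(125, array([540.23307111, 218.28649507, 114.31695002]), array([540.30175595, 218.80726611, 114.40831845]), (540.3056640625, 212.09075927734375, 28.346405029296875))
```

Call:
{"method": "jog_arm", "body": {
  "motion": [
    [0,0,-2,0,0,0,50],
    [0,0,0,0,0,-0.5,50],
    [0,0,0,0,0,-0.5,50],
    [0,0,0,0,0,0,50],
    [0,0,0,0,0,0,50]
  ]
}}

```text
t: 16.4
eef_pos: [536.6, 203.7, 164.4]
tcp_rot: [3.141, 0.0, 1.292]
ft_force: [-0.4, 1.2, -1.2]
opening: 0.653
grip_force: 30.0
```

Call:
{"method": "jog_arm", "body": {
  "motion": [
    [0,0,0,0,0,-1,50],
    [0,0,0,0,0,-1,50],
    [0,0,0,0,0,0,50]
  ]
}}

```text
t: 16.77
eef_pos: [536.6, 203.7, 166.4]
tcp_rot: [3.141, 0.0, 1.292]
ft_force: [0.9, -0.6, -1.2]
opening: 0.649
grip_force: 30.0
```

```bash
python3 - <<'E'
from h import *
s=env.state(); print(s["moment"],s["ft_force"],np.degrees(s["tcp_rot"]),s["eef_pos"])
P=cloud(cam("scene")); print(blob(P,537,203,30,108,125))
E
```

```text
[ 0.02980649 -0.09998715  0.00805063] [ 0.94609842 -0.55243146 -1.21238623] [1.79990287e+02 4.79418787e-04 7.40010422e+01] [536.60506408 203.70866185 166.44789632]
(147, array([539.03072278, 217.08937981, 117.09681567]), array([539.24208211, 217.60226827, 117.30385616]), (539.543212890625, 211.43350219726562, 28.470239639282227))
```

Call:
{"method": "jog_arm", "body": {
  "motion": [
    [0,0,0,0,0,-3,50],
    [0,0,0,0,0,-5,50],
    [0,0,0,0,0,-8,50],
    [0,0,0,0,0,-9,50],
    [0,0,0,0,0,-8,50],
    [0,0,0,0,0,-5,50],
    [0,0,0,0,0,-3,50],
    [0,0,0,0,0,0,50],
    [0,0,0,0,0,0,50],
    [0,0,0,0,0,0,50]
  ]
}}

```text
t: 18.08
eef_pos: [536.5, 203.7, 207.1]
tcp_rot: [-3.141, 0.0, 1.292]
ft_force: [-0.7, 0.3, -1.0]
opening: 0.647
grip_force: 30.0
```

```bash
python3 - <<'E'
from h import *
s=env.state(); print(s["ft_force"],np.degrees(s["tcp_rot"]),s["eef_pos"])
a=cam("scene"); cv2.imwrite("pics/s4.png",cv2.resize(a["color"][130:270,230:410],None,fx=4,fy=4)[:,:,::-1])
print(blob(cloud(a),537,203,28,140,165))
E
```

```text
[-0.71097239  0.29630228 -0.98692567] [-1.79981374e+02  1.67488622e-02  7.40034109e+01] [536.53834571 203.71337842 207.09305662]
(137, array([539.91660318, 215.0023016 , 157.74628704]), array([540.0232722 , 215.27186866, 158.18699726]), (538.601806640625, 210.29647827148438, 25.280807495117188))
```

View pics/s4.png

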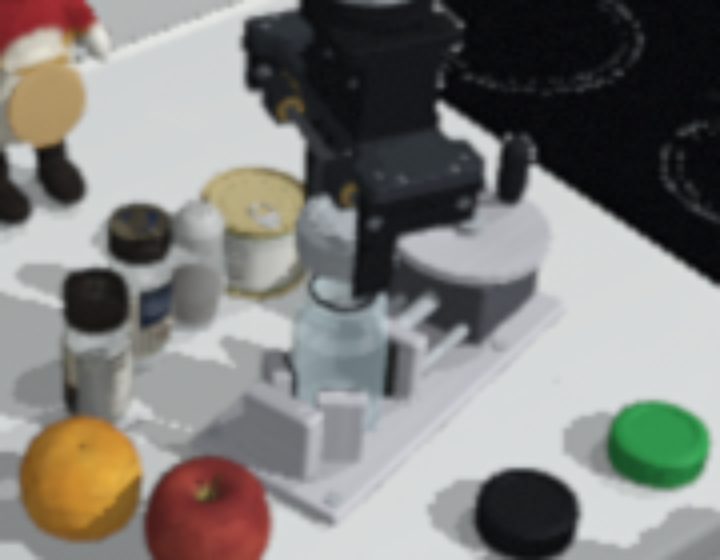

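The picture shows the lid held at about pixel (330,245), with the jar's open mouth below it at about (345,290). The jar is still standing in the clamp and nothing else has moved. The lid's top is at about 158 mm, so its lower edge is about 32 mm above the mouth.

```bash
python3 -c "
from cell import env
print(env.job_done())"
```

```text
the job is handed in; nothing more can be done
None
```

The job is handed in: I turned the crank one full turn clockwise, unscrewed the lid about 74° anticlockwise, and it is now held level and still about 32 mm above the mouth of the jar, which stands in its clamp; finished at about 18 s, verdict not shown.

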